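# Put the lab apparatus back in its trays

## Task

The lesson is over: put the white jar, the small amber bottle, the measuring cylinder and the slide box back, each upright and flat on the floor of the tray that has its shape and size. Set each piece down rather than dropping it, and leave the mortar where it stands.

Things in the scene. Friction and masses are not known exactly. Their poses are not given: they have to be found in the camera images.
- jar: White plastic reagent jar with a white screw lid: round body 60 mm in diameter and 60 mm high, short sloped shoulder, lid 54 mm in diameter from 64 to 80 mm (total height 80 mm), about 0.18 kg; origin: centre of its underside, z up. Loose, upright on the bench at the start.
- bottle: Small amber glass bottle with a black cap: round body 38 mm in diameter and 46 mm high, sloped shoulder, cap 24 mm in diameter from 54 to 70 mm (total height 70 mm), about 0.08 kg; origin: centre of its underside, z up. Loose, upright on the bench at the start.
- cylinder: Clear measuring cylinder with grey graduation rings: white hexagonal foot 52 mm across flats (60 mm across corners) and 8 mm thick, on it an upright round tube 30 mm in diameter (solid to the touch), total height 120 mm, about 0.09 kg; grip it by the tube; origin: centre of its underside, z up. Loose, upright on the bench at the start.
- slidebox: Pale wooden box for microscope slides with a paper label on top, 80 mm (its x) by 50 mm (its y) by 42 mm high, shut (lid does not open), about 0.12 kg; origin: centre of its underside, z up. Loose, upright on the bench at the start.
- jar_tray: White round tray with a cork floor, the larger of the two round ones: inside 76 mm in diameter, outside 88 mm. For the jar. The floor is 3 mm thick and the lip rises to 9 mm above the bench; 8 mm of play all round. Fixed to the bench; origin: centre of its underside, on the bench, z up.
- bottle_tray: White round tray with a cork floor, the smaller of the two round ones: inside 54 mm in diameter, outside 66 mm. For the bottle. The floor is 3 mm thick and the lip rises to 9 mm above the bench; 8 mm of play all round. Fixed to the bench; origin: centre of its underside, on the bench, z up.
- cylinder_tray: White hexagonal tray with a cork floor: inside 68 mm across flats, outside 80 mm. For the measuring cylinder, whose foot goes in at any yaw. The floor is 3 mm thick and the lip rises to 9 mm above the bench; 8 mm of play all round. Fixed to the bench; origin: centre of its underside, on the bench, z up.
- slidebox_tray: White rectangular tray with a cork floor: inside 96 mm (its x) by 66 mm (its y), outside 108 by 78 mm. For the slide box, long side along long side, either way round. The floor is 3 mm thick and the lip rises to 9 mm above the bench; 8 mm of play all round. Fixed to the bench; origin: centre of its underside, on the bench, z up.
- mortar: White ceramic mortar, an open bowl 88 mm in diameter and 52 mm high with a pestle leaning in it that sticks up to 72 mm, 0.5 kg, loose; it stands among the pieces and trays and is to be left alone. Origin: centre of its underside, z up. (Also on the bench, well clear to the right at y below -0.6 m: a big clear water trough with a gas jar, 0.21 m high, and a glass bottle, fixed.)
Not all that is in view belongs to the job. What is shaped like the jar but pink is not meant. Of the things that look like the slidebox, take the one that is nearest to the robot's base at the start.

How it is judged:
At the end, for the whole second after the job is handed in: Jar, bottle, measuring cylinder and slide box each stand released and at rest in their own tray: centre within 13 mm of the tray's centre, underside less than 6 mm above the tray's underside (on its 3 mm floor), upright within 0.1 rad, and the slide box's long side within 0.25 rad of its tray's (horizontal distance between jar and jar_tray below 0.013 m and z of jar in the frame of jar_tray below 0.006 m and angle between each of jar, bottle, cylinder, slidebox's own z axis and vertical below 0.1 rad and linear speed of each of jar, bottle, cylinder, slidebox below 0.02 m/s and contact force between the fingers and jar below 0.1 N and horizontal distance between bottle and bottle_tray below 0.013 m and z of bottle in the frame of bottle_tray below 0.006 m and contact force between the fingers and bottle below 0.1 N and horizontal distance between cylinder and cylinder_tray below 0.013 m and z of cylinder in the frame of cylinder_tray below 0.006 m and contact force between the fingers and cylinder below 0.1 N and horizontal distance between slidebox and slidebox_tray below 0.013 m and z of slidebox in the frame of slidebox_tray below 0.006 m and contact force between the fingers and slidebox below 0.1 N and angle between the x axis of slidebox and the x axis of slidebox_tray, either way round below 0.25 rad); the robot touches nothing.
It fails at once if a piece is let go of with its underside more than 30 mm above the bench (dropped) ((height (world z) of jar above 0.03 m and contact force between each of the arm, the fingers and jar below 0.01 N) or (height (world z) of bottle above 0.03 m and contact force between each of the arm, the fingers and bottle below 0.01 N) or (height (world z) of cylinder above 0.03 m and contact force between each of the arm, the fingers and cylinder below 0.01 N) or (height (world z) of slidebox above 0.03 m and contact force between each of the arm, the fingers and slidebox below 0.01 N)).
It fails at once if the mortar is moved by more than 20 mm (distance of mortar from where it was at the start of the episode above 0.02 m).
It also fails if it takes over 120 s, if anything falls off the work surface, if the arm or the gripper's body presses on something with over 40 N, if the wrist force passes 120 N, or if a joint passes its speed limit or range.

## Robot

A 7-joint arm with a two-finger parallel gripper is mounted at the origin on the work surface. World frame = base frame: x ahead of the robot, y to its left, z up, the work surface at z = 0. Lengths are in m, angles in rad, forces in N, time in s.
With the tool pointing down it reaches from about 0.4 to 0.9 m from the base axis. Payload 5.5 kg.
Tool frame: the origin (TCP) lies midway between the tips of the shut fingers; the grasp point (between the pads) lies 19 mm behind it (manip.grip_depth is the distance from the TCP to the grasp point, in m); z points along the fingers, y is the line along which they close (so a half turn about z gives the same grasp; the last joint's range is limited). The gripper opens to 92 mm and grips with 3 to 60 N. Pads are 19 mm wide; open, the fingers measure 130 mm over their backs; the gripper's body (75 mm by 190 mm) begins 47 mm behind the grasp point.
Start: joints at [-0.921, 0.501, -0.427, 1.55, 0.221, 1.138, -0.21], TCP at [0.245, 0.602, 0.227] pointing down, gripper open.
Joint ranges: [-2.88, 2.88], [-0.31, 2.03], [-1.54, 1.56], [0.2, 2.42], [-1.41, 4.55], [0.19, 2.02], [-2.57, 2.57]. Speed limits (rad/s): [2.57, 2.57, 3.14, 3.14, 3.14, 3.14, 3.14].

## Interface

Orientations are given as a unit quaternion [x, y, z, w].
In Python, from bench import manip, effector, viewer gives the robot as it stands. Calls block until the motion is done:
- manip.move_pose(position, orientation): joint-space move of the TCP to a pose.
- manip.servo_line(position, ori=None, vel=0.15): straight line of the TCP; ori=None keeps the orientation; vel is the mean speed in m/s.
- manip.movej(angles): joint-space move.
- effector.open_jaws() and effector.close(f_grip=None): open the fingers fully, or close them until they stop; f_grip is the grip in N (None keeps the last).
- manip.sleep(seconds).
- manip.solve_ik(position, orientation): joint angles nearest the present ones, or None.
- viewer.get_image(name): name is "scene" or "top"; returns the picture (480x640x3 uint8, red, green, blue); there is no depth.
- viewer.get_calibration(name): a dict with "vfov" (degrees; the focal length in pixels is half the picture's height over the tangent of half this angle, whatever the lens; pixels are square), "cx", "cy" (the principal point, pixels), "eye" and "attitude" of the camera in the world. Camera axes: x right, y down, z forward; pixel columns grow to the right and rows downward; lengths in m; the calibration is good to about 2 mm. A picture is of the moment at which its call begins. get_calibration takes no time and is no camera call.
A pose or a line that the arm cannot do raises manip.PlanningError and nothing moves.
- manip.hand_in(): hands the job in; it is judged then, once.
Readings, each from a call of its own:
- manip.current_clock(): time.
- manip.current_q(): joint angles.
- manip.current_joint_velocities(): joint speeds.
- manip.current_tau(): joint torques, N m.
- manip.current_tool_pos(): TCP position.
- manip.current_tcp_rot(): TCP orientation.
- manip.current_force(): force on the tool from outside, world axes, zero at the start.
- manip.current_wrist_torque(): the same for the moment, N m.
- manip.current_finger_gap(): finger opening in m.
- manip.current_gripper_force(): force on a finger pad.
Only numpy, scipy, OpenCV 4.12 (cv2) and the standard library are available. Lean on these libraries where they do the work, as an engineer would, in place of code of your own. Each camera call takes 0.05 s, during which the arm holds its last target. There are 200 camera calls.

## Working session

There is one attempt and no reset: what is moved stays moved. The work goes in short steps, each a Python script; the robot and the scene stay as the last script left them, time stands still between calls to the robot, and variables do not carry over. Pictures are saved under pics/ and viewed, at most 14 in all, crops included, and the job is handed in when it is done.

```bash
mkdir -p pics; ls
python3 - <<'E'
from bench import manip, effector, viewer
import cv2
for n in ("scene","top"):
    print(n,viewer.get_calibration(n)); cv2.imwrite(f"pics/{n}0.png",viewer.get_image(n)[:,:,::-1])
print(manip.current_clock(),manip.current_tool_pos(),manip.current_tcp_rot())
E
```

```text
pics
scene {'vfov': 51.666339738164524, 'cx': 322.334871544539, 'cy': 234.14821775721745, 'eye': array([1.26439948, 0.44976283, 0.67659686]), 'attitude': array([ 0.43605486,  0.77470448, -0.39476369, -0.23205764])}
top {'vfov': 50.354215756721736, 'cx': 326.3561031351083, 'cy': 244.42606682302628, 'eye': array([0.39293643, 0.01795762, 1.219067  ]), 'attitude': array([-0.69652089,  0.71669602, -0.02692194,  0.02192455])}
0.1 [0.24501709 0.6014089  0.22581011] [ 1.92176052e-01  9.81360112e-01 -8.14129483e-04 -1.83763162e-04]
```

View pics/top0.png

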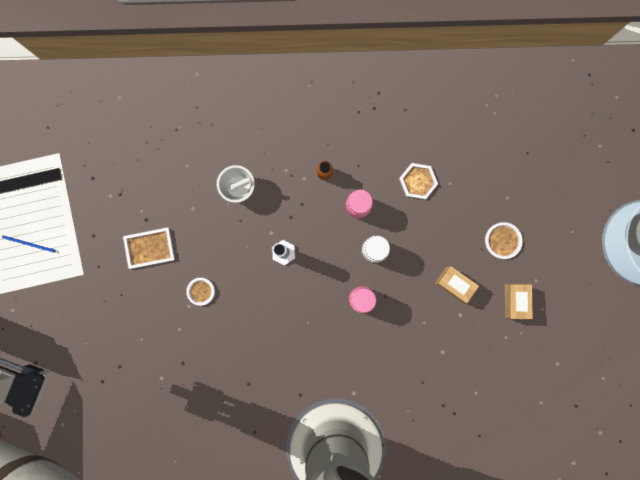

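View pics/scene0.png

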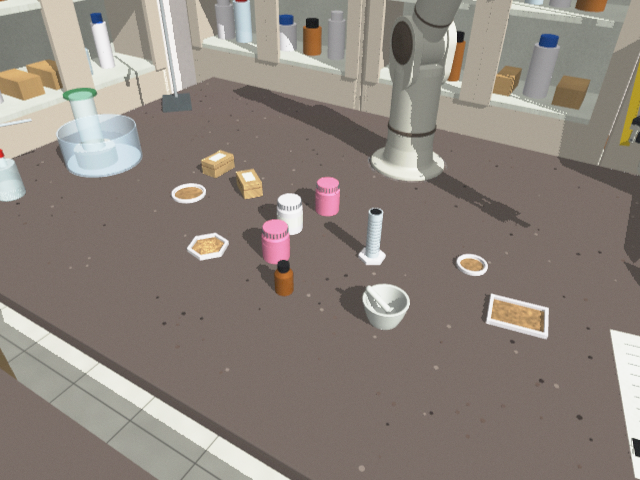

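The top view shows: jar lid (376,248), bottle cap (325,167), cylinder foot (284,253), and slide boxes at (459,285) and (519,302). The trays are hex (419,181), jar (504,241), bottle (201,292) and box (149,249); the mortar is at (236,184). The pink jars are decoys. Next I back-project these points and check them against the scene camera.

```bash
cat > h.py <<'E'
import numpy as np, cv2
from scipy.spatial.transform import Rotation as R
from bench import manip, effector, viewer
def cal(n):
    c=viewer.get_calibration(n); f=240/np.tan(np.radians(c['vfov'])/2)
    return f,np.array([c['cx'],c['cy']]),np.array(c['eye']),R.from_quat(c['attitude']).as_matrix()
def back(n,uv,z):
    f,c,e,M=cal(n); d=M@np.r_[(np.array(uv)-c)/f,1]; return (e+d*(z-e[2])/d[2])[:2]
def proj(n,p):
    f,c,e,M=cal(n); q=M.T@(np.array(p)-e); return f*q[:2]/q[2]+c
E
python3 - <<'E'
from h import *
im=cv2.imread('pics/top0.png'); hsv=cv2.cvtColor(im,cv2.COLOR_BGR2HSV)
sc=cv2.imread('pics/scene0.png')
L=dict(jar=(376,248,.08),bottle=(325,167,.07),cylfoot=(286,254,.008),cyltop=(280,249,.12),boxA=(459,285,.042),boxB=(519,302,.042),
 cyltray=(419,181,.009),jartray=(504,241,.009),bottray=(201,292,.009),boxtray=(149,249,.009),mortar=(236,184,.052))
for k,(u,v,z) in L.items():
    p=back('top',(u,v),z); q=proj('scene',[*p,z])
    cv2.drawMarker(sc,tuple(int(round(t)) for t in q),(0,255,0),cv2.MARKER_CROSS,9,1)
    print(k,p.round(4),np.hypot(*p).round(3))
    white=(hsv[...,2]>120)if 'box' not in k or 'tray' in k else (hsv[...,1]>90)&(hsv[...,2]>110)|(hsv[...,2]>150)
    m=white.astype(np.uint8); w=np.zeros_like(m); w[v-32:v+32,u-32:u+32]=1
    if k=='jar': pass
    cs,_=cv2.findContours(m*w,cv2.RETR_EXTERNAL,cv2.CHAIN_APPROX_NONE)
    cs=[c for c in cs if cv2.contourArea(c)>100]
    for c in cs:
        (a,b),r=cv2.minEnclosingCircle(c); rr=cv2.minAreaRect(c); bx=cv2.boxPoints(rr)
        W=np.array([back('top',t,z) for t in bx]); e1=W[1]-W[0]; e2=W[2]-W[1]
        e=e1 if np.hypot(*e1)>np.hypot(*e2) else e2
        print('   ',back('top',(a,b),z).round(4),'D',round(2*r*(1.219-z)/cal('top')[0],4),'rect',back('top',rr[0],z).round(4),np.hypot(*e1).round(4),np.hypot(*e2).round(4),'yaw',np.arctan2(e[1],e[0]).round(3))
cv2.imwrite('pics/chk.png',cv2.resize(sc[120:360,140:580],None,fx=1.8,fy=1.8))
cv2.imwrite('pics/topc.png',cv2.resize(im[140:340,120:540],None,fx=1.9,fy=1.9,interpolation=cv2.INTER_CUBIC))
E
```

```text
jar [ 0.4605 -0.102 ] 0.472
    [ 0.4847 -0.0755] D 0.1306 rect [ 0.4813 -0.0814] 0.1011 0.1034 yaw 3.104
bottle [0.6493 0.0067] 0.649
    [0.6505 0.0078] D 0.2005 rect [0.6505 0.0078] 0.1443 0.1456 yaw 3.109
cylfoot [0.4566 0.1046] 0.468
    [0.4578 0.1058] D 0.2113 rect [0.4578 0.1058] 0.1501 0.1498 yaw -1.599
cyltop [0.4618 0.1093] 0.475
    [0.4629 0.1103] D 0.1918 rect [0.4629 0.1103] 0.1363 0.1361 yaw -1.599
boxA [ 0.372  -0.2941] 0.474
    [ 0.3745 -0.2896] D 0.0978 rect [ 0.3745 -0.2895] 0.0544 0.0871 yaw -2.215
boxB [ 0.3291 -0.4303] 0.542
    [ 0.3315 -0.4293] D 0.1001 rect [ 0.3303 -0.4292] 0.0623 0.0801 yaw 3.085
cyltray [ 0.6227 -0.2184] 0.66
    [ 0.6349 -0.2177] D 0.1967 rect [ 0.624  -0.2172] 0.152 0.1529 yaw 3.096
jartray [ 0.4727 -0.415 ] 0.629
    [ 0.4754 -0.4122] D 0.0932 rect [ 0.4752 -0.4128] 0.091 0.0909 yaw -1.599
bottray [0.3726 0.3068] 0.483
    [0.3738 0.308 ] D 0.2112 rect [0.3738 0.308 ] 0.1489 0.148 yaw -1.599
boxtray [0.4776 0.4286] 0.642
    [0.4788 0.4297] D 0.2112 rect [0.4788 0.4297] 0.1496 0.1496 yaw 3.133
mortar [0.6192 0.213 ] 0.655
    [0.6204 0.2141] D 0.2037 rect [0.6204 0.2141] 0.1459 0.147 yaw 3.121
```

View pics/chk.png

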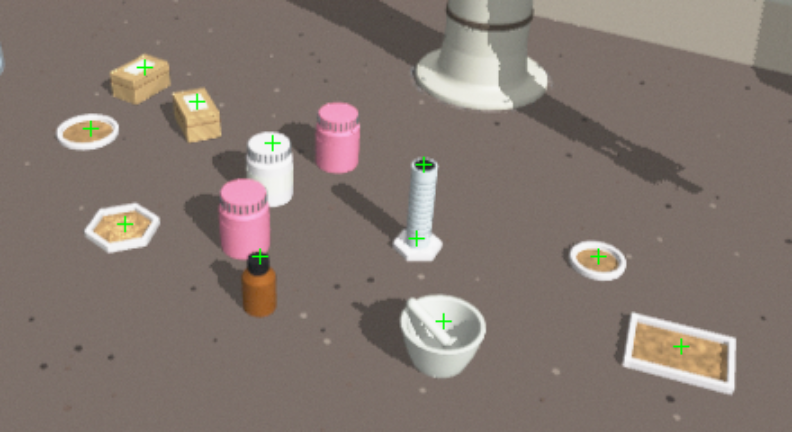

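View pics/topc.png

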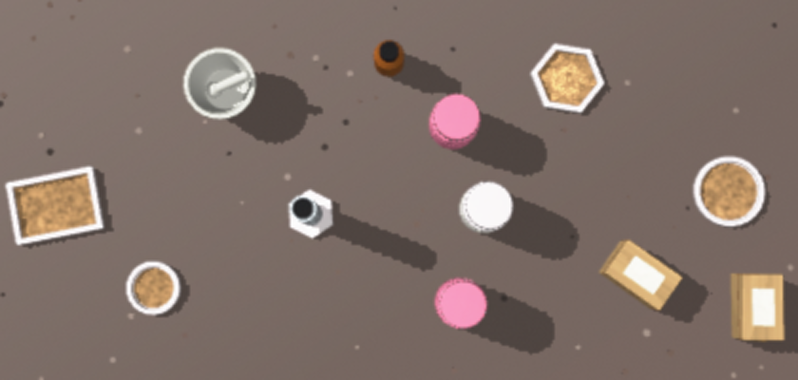

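Both cameras agree to a couple of pixels, so there is no lens distortion. Box A is the nearer one (0.47 m against 0.54 m). I'll refine with tighter thresholds.

```bash
cat > seg.py <<'E'
from h import *
def blob(im,u,v,z,lo,hi,w=28,amin=60):
    S=8; x0,y0=int(u)-w,int(v)-w
    c=cv2.resize(im[y0:y0+2*w,x0:x0+2*w],None,fx=S,fy=S,interpolation=cv2.INTER_CUBIC)
    m=cv2.inRange(cv2.cvtColor(c,cv2.COLOR_BGR2HSV),lo,hi)
    cs,_=cv2.findContours(m,cv2.RETR_EXTERNAL,cv2.CHAIN_APPROX_NONE)
    cs=[c for c in cs if cv2.contourArea(c)>amin*20]
    cc=min(cs,key=lambda c:np.hypot(*(np.array(cv2.minAreaRect(c)[0])-w*S)))
    P=np.array([back('top',((q[0]+.5)/S-.5+x0,(q[1]+.5)/S-.5+y0),z) for q in cc[:,0]]).astype(np.float32)
    (cx,cy),r=cv2.minEnclosingCircle(P); rr=cv2.minAreaRect(P); b=cv2.boxPoints(rr); e=max(b[1]-b[0],b[2]-b[1],key=lambda t:np.hypot(*t))
    return (cx,cy,2*r),rr[0],rr[1],np.arctan2(e[1],e[0])%np.pi
W=((0,0,150),(179,60,255)); K=((0,0,0),(179,255,45)); WOOD=((8,80,120),(30,255,255)); WB=((0,0,165),(179,255,255))
E
python3 - <<'E'
from seg import *
im=cv2.imread('pics/top0.png')
for k,u,v,z,t in [('jar',376,248,.08,W),('botcap',325,167,.07,K),('cyltopblack',280,249,.12,K),('cylfoot',285,253,.008,W),('label',459,285,.042,W),('labelB',521,302,.042,W),('boxA',459,285,.042,WB),
 ('cyltray',419,181,.009,W),('jartray',504,241,.009,W),('bottray',201,292,.009,W),('boxtray',149,249,.009,W),('mortar',236,184,.052,W)]:
    a,b,s,y=blob(im,u,v,z,*t); print(k,np.round(a,4),np.round(b,4),np.round(s,4),round(y,3))
E
```

```text
jar [ 0.4602 -0.1     0.0649] [ 0.4598 -0.1005] [0.0594 0.0636] 2.324
botcap [0.6496 0.0078 0.0231] [0.6496 0.0081] [0.0191 0.0222] 3.114
cyltopblack [0.4614 0.1116 0.0194] [0.4618 0.1118] [0.0178 0.0173] 1.542
cylfoot [0.4613 0.1118 0.0624] [0.4619 0.1122] [0.0605 0.0558] 1.078
label [ 0.3738 -0.2931  0.0507] [ 0.3738 -0.2934] [0.0459 0.0278] 0.923
labelB [ 0.3309 -0.4362  0.051 ] [ 0.3308 -0.4359] [0.0279 0.0455] 3.087Traceback (most recent call last):
  File "<stdin>", line 5, in <module>
  File "seg.py", line 9, in blob
    P=np.array([back('top',((q[0]+.5)/S-.5+x0,(q[1]+.5)/S-.5+y0),z) for q in cc[:,0]]).astype(np.float32)
                ~~~~^^^^^^^^^^^^^^^^^^^^^^^^^^^^^^^^^^^^^^^^^^^^^^^
  File "h.py", line 8, in back
    f,c,e,M=cal(n); d=M@np.r_[(np.array(uv)-c)/f,1]; return (e+d*(z-e[2])/d[2])[:2]
            ~~~^^^
  File "h.py", line 5, in cal
    c=viewer.get_calibration(n); f=240/np.tan(np.radians(c['vfov'])/2)
ValueError: time passes only in moves, steps and waits
```

```bash
sed -i 's/^def cal/import functools\n@functools.cache\ndef cal/' h.py
python3 - <<'E'
from seg import *
im=cv2.imread('pics/top0.png')
for k,u,v,z,t in [('boxA',459,285,.042,WOOD),
 ('cyltray',419,181,.009,W),('jartray',504,241,.009,W),('bottray',201,292,.009,W),('boxtray',149,249,.009,W),('mortar',236,184,.052,W)]:
    a,b,s,y=blob(im,u,v,z,*t); print(k,np.round(a,4),np.round(b,4),np.round(s,4),round(y,3))
# feasibility of tool-down poses
for n,p in dict(jar=(.46,-.1),bot=(.6495,.008),cyl=(.461,.1115),box=(.374,-.293),jt=(.475,-.413),bt=(.374,.308),ct=(.624,-.217),xt=(.479,.43)).items():
    out=[]
    for yaw in np.arange(0,180,15):
        q=(R.from_euler('z',yaw,degrees=True)*R.from_euler('x',np.pi)).as_quat()
        out.append(all(manip.solve_ik([*p,z],q) is not None for z in (.03,.25)))
    print(n,np.array(out).astype(int), )
E
```

```text
boxA [ 0.3738 -0.2891  0.1013] [ 0.3749 -0.2896] [0.0892 0.0549] 0.95
cyltray [ 0.6242 -0.2159  0.0957] [ 0.6244 -0.2161] [0.0946 0.0838] 1.387
jartray [ 0.4749 -0.4131  0.0917] [ 0.4751 -0.4131] [0.0904 0.0891] 1.521
bottray [0.3749 0.3096 0.0685] [0.3749 0.3097] [0.0678 0.0672] 0.621
boxtray [0.4808 0.4311 0.1351] [0.4811 0.4311] [0.0823 0.1126] 1.742
mortar [0.6211 0.2154 0.0901] [0.6209 0.2155] [0.0882 0.0891] 2.338
jar [1 1 1 1 1 1 1 1 1 1 1 1]
bot [1 1 1 1 1 1 1 1 1 1 1 1]
cyl [1 1 1 1 1 1 1 1 1 1 1 1]
box [1 1 1 1 1 1 1 1 1 1 1 1]
jt [1 1 1 1 1 1 1 1 1 1 1 1]
bt [1 1 1 1 1 1 1 1 1 1 1 1]
ct [1 1 1 1 1 1 1 1 1 1 1 1]
xt [1 1 1 1 1 1 1 1 1 1 1 1]
```

```bash
cat > pp.py <<'E'
from h import *
H=.28
def quat(yaw): return (R.from_euler('z',yaw)*R.from_euler('x',np.pi)).as_quat()
def best(p,yaws):
    q0=np.array(manip.current_q()); c=[]
    for y in yaws:
        s=manip.solve_ik(p,quat(y)); manip.current_clock()
        if s is not None: c.append((np.abs(np.array(s)-q0).max()+.3*abs(s[6]),y))
    return min(c)[1]
def pick(xy,gz,yaws,f,width):
    y=best([*xy,H],yaws); z=gz-manip.grip_depth
    effector.open_jaws(); manip.move_pose([*xy,H],quat(y))
    manip.servo_line([*xy,z+.03],vel=.25); manip.servo_line([*xy,z],vel=.08)
    effector.close(f_grip=f); g=manip.current_finger_gap()
    print('gap',round(g,4),'want',width,'t',manip.current_clock())
    assert abs(g-width)<.006
    manip.servo_line([*xy,z+.02],vel=.08); manip.servo_line([*xy,H],vel=.2)
    print('gap lifted',round(manip.current_finger_gap(),4)); return y
def place(xy,gz,yaws):
    y=best([*xy,H],yaws); z=gz-manip.grip_depth+.004
    manip.move_pose([*xy,H],quat(y)); print('gap at tray',round(manip.current_finger_gap(),4))
    manip.servo_line([*xy,z+.03],vel=.2); manip.servo_line([*xy,z],vel=.05)
    print('F',np.round(manip.current_force(),1)); effector.open_jaws()
    manip.servo_line([*xy,z+.05],vel=.1); manip.servo_line([*xy,H],vel=.25)
    print('done t',manip.current_clock())
ANY=np.radians(np.arange(-180,180,20))
E
python3 - <<'E'
from pp import *
print(manip.grip_depth)
pick((.4615,.1117),.085,ANY,15,.030)
place((.6243,-.216),.085,ANY)
cv2.imwrite('pics/top1.png',viewer.get_image('top')[:,:,::-1]); cv2.imwrite('pics/scene1.png',viewer.get_image('scene')[:,:,::-1])
E
```

```text
0.0188
gap 0.0299 want 0.03 t 4.65
gap lifted 0.0298
gap at tray 0.0297
F [ 0.4 -1.  -1. ]
done t 11.8667
```

Run:
```python
from pp import *
pick((.460,-.101),.043,[0,np.pi,-np.pi],25,.060)
place((.475,-.4131),.043,ANY)
a=np.radians(41); pick((.6496,.008),.031,[a,a-np.pi,a+np.pi],20,.038)
place((.3749,.3096),.031,ANY)
cv2.imwrite('pics/scene2.png',viewer.get_image('scene')[:,:,::-1])
```

```text
gap 0.059 want 0.06 t 15.5083
gap lifted 0.0591
gap at tray 0.0591
F [-0.2 -0.1 -1.5]
done t 22.7667
gap 0.0375 want 0.038 t 27.1667
gap lifted 0.0374
gap at tray 0.0376
F [ 0.1 -0.2 -1.3]
done t 35.1917
```

View pics/scene2.png

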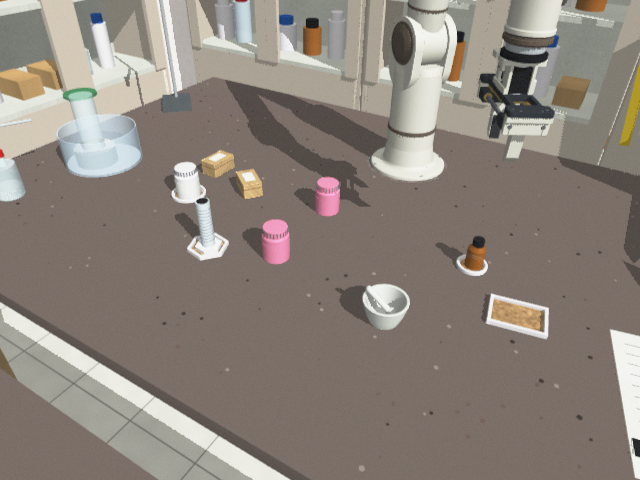

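The scene view shows the jar (187,182), cylinder (205,225) and bottle (475,255) each standing in its own tray. The mortar is unmoved. The slide box is next.

Run:
```python
from pp import *
k=np.array([-1,0,1])*np.pi
pick((.3738,-.2932),.026,.935+k,20,.050)
place((.481,.4311),.026,1.742+k)
# retreat clear, keep out of the top view of the trays
manip.move_pose([.45,.12,.35],quat(best([.45,.12,.35],ANY)))
for n in('top','scene'): cv2.imwrite(f'pics/{n}3.png',viewer.get_image(n)[:,:,::-1])
```

```text
gap 0.0501 want 0.05 t 40.0
gap lifted 0.0497
gap at tray 0.05
F [ 0.6 -0.5 -0.5]
done t 49.0167
```

View pics/top3.png

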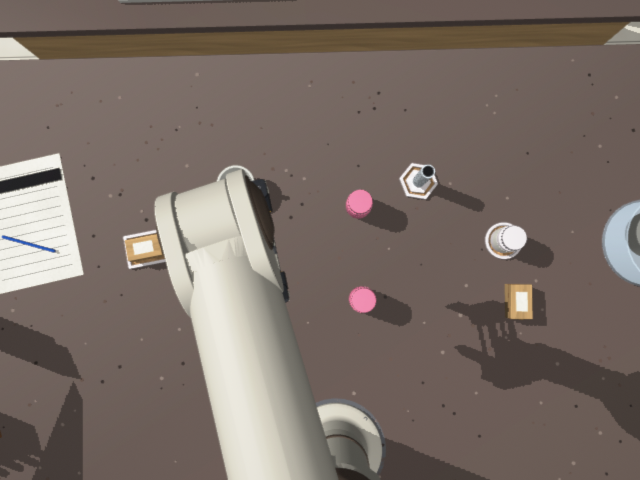

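View pics/scene3.png

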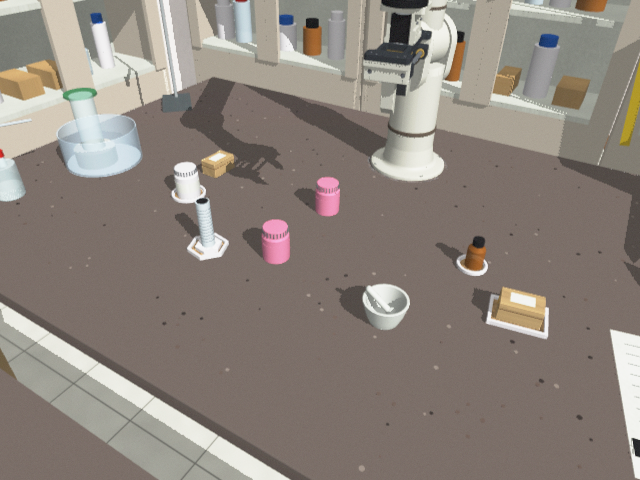

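The top view shows the cylinder (424,177), jar (510,240) and box label (143,247) in their trays. The arm hides the bottle there, but the scene view has it in its tray at (475,255). I'll move the arm aside and check the offsets numerically.

Run:
```python
from pp import *; from seg import *
manip.move_pose([.45,-.1,.35],quat(best([.45,-.1,.35],ANY)))
im=viewer.get_image('top')[:,:,::-1].copy()
T=dict(cyl=(.6243,-.216,.123,K),jar=(.475,-.4131,.083,W),bottle=(.3749,.3096,.073,K),box=(.481,.4311,.045,W))
for k,(x,y,z,t) in T.items():
    u,v=proj('top',[x,y,z])
    try:
        a,b,s,yw=blob(im,u,v,z,*t,w=14); print(k,np.round((np.array(a[:2])-(x,y))*1e3,1),np.round((np.array(b)-(x,y))*1e3,1),np.round(s,3),round(yw,2))
    except Exception as e: print(k,e)
print(manip.current_clock())
```

```text
cyl [-1.4  0.2] [-0.6  0.3] [0.019 0.018] 1.53
jar [ 3.4 11.2] [2.2 4. ] [0.06  0.063] 3.09
bottle [-2.  -0.5] [-1.6 -0.8] [0.023 0.02 ] 1.56
box [-1.  -0.2] [-0.8 -0. ] [0.027 0.046] 1.74
51.2667
```

The cylinder, bottle and box sit within about 2 mm of their tray centres. The jar's 4 mm offset is biased by its visible body, and it is still well inside the 13 mm tolerance. All stand upright, so I'm handing in.

```bash
python3 -c "
from bench import manip
print(manip.hand_in())"
```

```text
the job is handed in; nothing more can be done
None
```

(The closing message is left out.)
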